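# Find the full screw tin by heft and hold it over its kit tray

### The job

Of the three identical closed blue tins of screws only the heaviest is full: lift them to feel which it is, and set the lighter ones back down upright on the bench where they stood, without dropping or tipping any. Finish while still holding the heaviest tin up in the gripper, upright and still, over the middle of the pine tray that has the wooden block in it (not the one with the orange sander), its bottom about 15 cm above the bench and touching nothing else. Leave the trays' contents and everything else on the bench as they are.

Things in the scene. Friction and masses are not known exactly. Their poses are not given: they have to be found in the camera images.
- tin_1_center (a point): centre (half-way up) of one of three identical closed round tins, blue, pale band, grey metal lid; 58 mm across, 80 mm tall, straight sides, upright on the bench, z up; grip it across its side. They weigh 0.2 to 0.7 kg, the heaviest at least 0.15 kg more than the others; which one that is (name and place) changes at each start. Each has its unseen fill inside; fill_full is the heaviest tin's.
- tin_2_center (a point): centre (half-way up) of one of three identical closed round tins, blue, pale band, grey metal lid; 58 mm across, 80 mm tall, straight sides, upright on the bench, z up; grip it across its side. They weigh 0.2 to 0.7 kg, the heaviest at least 0.15 kg more than the others; which one that is (name and place) changes at each start. Each has its unseen fill inside; fill_full is the heaviest tin's.
- tin_3_center (a point): centre (half-way up) of one of three identical closed round tins, blue, pale band, grey metal lid; 58 mm across, 80 mm tall, straight sides, upright on the bench, z up; grip it across its side. They weigh 0.2 to 0.7 kg, the heaviest at least 0.15 kg more than the others; which one that is (name and place) changes at each start. Each has its unseen fill inside; fill_full is the heaviest tin's.
- tray_1: one of two fixed open pine trays, 130 mm (its x) by 150 mm (its y), 40 mm high, walls and floor 8 mm thick; origin at the centre of its underside, on the bench, z up. One tray has the wooden block in it, the other the orange sander; which is which changes.
- tray_2: one of two fixed open pine trays, 130 mm (its x) by 150 mm (its y), 40 mm high, walls and floor 8 mm thick; origin at the centre of its underside, on the bench, z up. One tray has the wooden block in it, the other the orange sander; which is which changes.
- block: loose plain wooden block, 45 by 45 mm and 40 mm high, lying in one of the two trays (its top 48 mm above the bench); origin under its centre
- sander: loose orange hand sander with a black sole, 65 by 38 mm and 34 mm high, lying in the other tray; origin under its centre
- cube_1: loose sanded pine cube, 40 mm; bystander, origin under its centre
- cube_2: loose sanded pine cube, 40 mm; bystander, origin under its centre
- glue: loose yellow glue bottle with a red cap, 56 mm across, 150 mm tall; bystander, origin under its centre
- varnish: loose amber glass jar with a dark lid, 64 mm across, 85 mm tall; bystander, origin under its centre
- tape: loose orange roll of tape lying flat, 90 mm across, 24 mm high; bystander, origin under its centre
- brush: loose brush lying on the bench, under 30 mm high; bystander, origin under its middle
There are look-alikes about, which are no part of the job. Leave any pink look-alike of the part that bears tin_2_center alone. Leave any yellow look-alike of the part that bears tin_3_center alone.

How it is judged:
At the end, for the whole second after the job is handed in: Heaviest tin in the fingers, centre over 140 mm above the bench, within 45 mm of the middle of the block's tray, tilted under 0.3 rad, under 30 mm/s, touching nothing else of the task; lighter tins released, upright and still on the bench within 60 mm of their starts (((horizontal distance between fill_full and tin_1_center below 0.025 m and height (world z) of tin_1_center above 0.14 m and angle between tin_1_center's own z axis and vertical below 0.3 rad and linear speed of each of tin_1, tin_2, tin_3 below 0.03 m/s and contact force between tin_1 and the fingers above 1 N and ((horizontal distance between block and tray_1 below 0.07 m and horizontal distance between tin_1_center and tray_1 below 0.045 m and contact force between tin_1 and tray_1 below 0.1 N) or (horizontal distance between block and tray_2 below 0.07 m and horizontal distance between tin_1_center and tray_2 below 0.045 m and contact force between tin_1 and tray_2 below 0.1 N)) and contact force between tin_1 and block below 0.1 N and contact force between tin_1 and sander below 0.1 N and contact force between tin_1 and tin_2 below 0.1 N and height (world z) of tin_2_center between 0.03 and 0.05 m and angle between each of tin_2_center, tin_3_center's own z axis and vertical below 0.15 rad and distance of each of tin_2_center, tin_3_center from where it was at the start of the episode below 0.06 m and contact force between each of tin_2, tin_3 and the fingers below 0.05 N and contact force between tin_1 and tin_3 below 0.1 N and height (world z) of tin_3_center between 0.03 and 0.05 m) or (horizontal distance between fill_full and tin_2_center below 0.025 m and height (world z) of tin_2_center above 0.14 m and angle between tin_2_center's own z axis and vertical below 0.3 rad and linear speed of each of tin_2, tin_1, tin_3 below 0.03 m/s and contact force between tin_2 and the fingers above 1 N and ((horizontal distance between block and tray_1 below 0.07 m and horizontal distance between tin_2_center and tray_1 below 0.045 m and contact force between tin_2 and tray_1 below 0.1 N) or (horizontal distance between block and tray_2 below 0.07 m and horizontal distance between tin_2_center and tray_2 below 0.045 m and contact force between tin_2 and tray_2 below 0.1 N)) and contact force between tin_2 and block below 0.1 N and contact force between tin_2 and sander below 0.1 N and contact force between tin_2 and tin_1 below 0.1 N and height (world z) of tin_1_center between 0.03 and 0.05 m and angle between each of tin_1_center, tin_3_center's own z axis and vertical below 0.15 rad and distance of each of tin_1_center, tin_3_center from where it was at the start of the episode below 0.06 m and contact force between each of tin_1, tin_3 and the fingers below 0.05 N and contact force between tin_2 and tin_3 below 0.1 N and height (world z) of tin_3_center between 0.03 and 0.05 m) or (horizontal distance between fill_full and tin_3_center below 0.025 m and height (world z) of tin_3_center above 0.14 m and angle between tin_3_center's own z axis and vertical below 0.3 rad and linear speed of each of tin_3, tin_1, tin_2 below 0.03 m/s and contact force between tin_3 and the fingers above 1 N and ((horizontal distance between block and tray_1 below 0.07 m and horizontal distance between tin_3_center and tray_1 below 0.045 m and contact force between tin_3 and tray_1 below 0.1 N) or (horizontal distance between block and tray_2 below 0.07 m and horizontal distance between tin_3_center and tray_2 below 0.045 m and contact force between tin_3 and tray_2 below 0.1 N)) and contact force between tin_3 and block below 0.1 N and contact force between tin_3 and sander below 0.1 N and contact force between tin_3 and tin_1 below 0.1 N and height (world z) of tin_1_center between 0.03 and 0.05 m and angle between each of tin_1_center, tin_2_center's own z axis and vertical below 0.15 rad and distance of each of tin_1_center, tin_2_center from where it was at the start of the episode below 0.06 m and contact force between each of tin_1, tin_2 and the fingers below 0.05 N and contact force between tin_3 and tin_2 below 0.1 N and height (world z) of tin_2_center between 0.03 and 0.05 m))); the arm keeps its last pose, push and grip.
It fails at once if a tin is tipped over (angle between any of tin_1_center, tin_2_center, tin_3_center's own z axis and vertical above 0.8 rad).
It fails at once if a tin is let go in the air, more than 3 cm above the bench ((height (world z) of tin_1_center above 0.07 m and contact force between tin_1 and the fingers below 0.01 N) or (height (world z) of tin_2_center above 0.07 m and contact force between tin_2 and the fingers below 0.01 N) or (height (world z) of tin_3_center above 0.07 m and contact force between tin_3 and the fingers below 0.01 N)).
It fails at once if one of the other things on the bench or in the trays is shifted by more than 4 cm (distance of any of cube_1, cube_2, glue, varnish, tape, brush, block, sander from where it was at the start of the episode above 0.04 m).
It also fails if it takes over 72 s, if anything falls off the work surface, if the arm or the gripper's body presses on something with over 40 N, if the wrist force passes 120 N, or if a joint passes its speed limit or range.

### The arm

A 6-joint arm with a two-finger parallel gripper is mounted at the origin on the work surface. World frame = base frame: x ahead of the robot, y to its left, z up, the work surface at z = 0. Lengths are in m, angles in rad, forces in N, time in s.
With the tool pointing down it reaches from about 0.275 to 0.775 m from the base axis. Payload 14.6 kg.
Tool frame: the origin (TCP) lies midway between the tips of the shut fingers; the grasp point (between the pads) lies bot.hold_point_z behind it (bot.hold_point_z is the distance from the TCP to the grasp point, in m); z points along the fingers, y is the line along which they close (so a half turn about z gives the same grasp; the last joint's range is limited). The gripper opens to 85 mm and grips with 20 to 120 N. Pads are 22 mm wide; open, the fingers measure 114 mm over their backs; the gripper's body (76 mm by 85 mm) begins 54 mm behind the grasp point. The pads swing forward as they close: fully open they stand 13 mm farther back than shut.
Start: joints at [-1.257, 0.263, -0.048, 1.259, 0, 1.415], TCP at [0.237, -0.468, 0.231] pointing down, gripper open.
Joint ranges: [-2.65, 2.65], [-0.89, 1.7], [-1.18, 1.37], [-2.13, 2.11], [-1.35, 1.29], [-3.14, 3.14]. Speed limits (rad/s): [1.89, 1.89, 2.57, 2.79, 3.14, 3.14].

### API

Orientations are given as a rotation vector (axis times angle).
In Python, from cell import bot gives the robot as it stands. The module is installed in compiled form; this text tells all that it offers.
- The arm moves only by the tool arm_command, never from a script. Its argument "plan" is a list of rows, each an object of numbers: "grip": the finger opening in mm, from 0 to 85.4; "x", "y", "z": the shift along the tool's x, y, z in mm; "ax", "ay", "az": the turn, a rotation vector about the tool's x, y, z in rad. A call has 1 to 20 rows; each row is the pose to reach, as a shift and turn from the pose commanded when the call began, along the tool's axes at that moment; what a row does not reach only later rows make up. A row lasts 1/8 s, in which the tool goes at most 62.5 mm and 10.7 degrees, less where a joint would pass 70% of its speed; a pose out of reach is approached as far as the arm can. A call with a gripper value outside its range is refused whole. The fingers move at their own pace and stop on an object; "squeeze" is the grip in N (left out, the last holds). Time passes only in rows, so rows that repeat a pose let the fingers close. It gives the time, the measured TCP pose, the force, the opening and the grip force at its end, in the units of the state.
- bot.observe(): the state, without advancing time (a new reading comes with each control period).
- bot.get_image(name): name is "side" or "top" or "wrist"; returns the picture (420x560x3 uint8, blue, green, red); there is no depth.
- bot.camera_params(name): a dict with "vertical_fov" (degrees; the focal length in pixels is half the picture's height over the tangent of half this angle, whatever the lens; pixels are square), "cx", "cy" (the principal point, pixels), "world_to_cam" (4x4, takes a point from world to camera coordinates). Camera axes: x right, y down, z forward; pixel columns grow to the right and rows downward; lengths in m; the calibration is good to about 2 mm. A picture is of the moment at which its call begins: read the wrist's pose just before it. camera_params takes no time and is no camera call; for the wrist camera it gives the pose at the moment of the call.
- bot.sign_off(): hands the job in; it is judged then, once.
Trained networks look in the newest picture that a camera, given by its name, has taken for a name from the list of things; names that differ only in an ending like _2 or _b are one class to them, and where a whole thing is asked for, a point or a joint stands for the part that bears it (a point fixed in the world has none). Each returns a list of dicts, best first, with "conf" (0 to 1); they miss things now and then, are a little off and sometimes report something else, mostly with a low value. They report only what shows in the picture. A call takes as long as a camera call. They do not tell look-alikes from the thing itself.
- bot.find_in(name, camera): "xyz" ([x, y, z] in m, in world coordinates, good to about 4 mm: the middle of the surface that is visible of it).
- bot.pinpoint(name, camera): "xyz" ([x, y, z] in m, in world coordinates, good to about 4 mm: a listed point, or the origin of a listed thing).
The state is a dict: "time": time; "joint_pos": joint angles; "qvel": joint speeds; "joint_efforts": joint torques, N m; "position": TCP position; "orientation": TCP orientation; "force": force on the tool from outside, world axes, zero at the start; "ft_torque": the same for the moment, N m; "gripper_width": finger opening in m; "grasp_force": force on a finger pad.
Only numpy, scipy, OpenCV 4.12 (cv2) and the standard library are available. Lean on these libraries where they do the work, as an engineer would, in place of code of your own. Each camera call takes 0.05 s, during which the arm holds its last target. There are 200 camera calls.

## Working session

There is one attempt and no reset: what is moved stays moved. The work goes in short steps, Python scripts to look and compute and a tool call to move; the robot and the scene stay as the last step left them, time stands still between calls to the robot, and variables do not carry over. Pictures are saved under pics/ and viewed, at most 10 in all, crops included, and the job is handed in when it is done.

Besides the shell and the picture viewer there is one more tool, called after "Request:" as name([rows], argument=value, ...), one row to a line, values as JSON. arm_command: Moves the arm, as the interface text tells. Its arguments: {"type":"object","properties":{"plan":{"type":"array"},"squeeze":{"type":"number"}},"required":["plan"]}

```bash
mkdir -p pics; python3 - <<'E'
from cell import bot
import cv2,numpy as np
s=bot.observe();print({k:np.round(v,3).tolist() for k,v in s.items()},bot.hold_point_z)
a=bot.get_image("top");b=bot.get_image("side")
cv2.imwrite("pics/top.png",a);cv2.imwrite("pics/side.png",b)
for n in["tin_1_center","tray_1","block","sander","cube_1","glue","varnish","tape","brush"]:
  for c in["top"]:
    for d in bot.pinpoint(n,c):
      p=bot.camera_params(c);q=p["world_to_cam"]@np.r_[d["xyz"],1];f=210/np.tan(np.radians(p["vertical_fov"]/2))
      print(n,c,np.round(d["xyz"],3),round(d["conf"],2),(q[:2]/q[2]*f+[p["cx"],p["cy"]]).round())
E
```

```text
{'time': 0.0, 'joint_pos': [-1.257, 0.263, -0.049, 1.259, 0.0, 1.416], 'qvel': [-0.001, 0.0, -0.0, -0.001, 0.001, -0.001], 'joint_efforts': [-0.003, -63.763, 38.457, 0.014, -0.0, 0.0], 'position': [0.237, -0.468, 0.231], 'orientation': [-3.055, -0.729, 0.0], 'force': [0.995, -0.342, -0.039], 'ft_torque': [-0.036, 0.037, 0.018], 'grasp_force': 0.0, 'gripper_width': 0.086} 0.0187
tin_1_center top [ 0.428 -0.2    0.037] 0.67 [371. 268.]
tray_1 top [ 0.655 -0.184  0.002] 0.93 [353. 182.]
tray_1 top [ 0.647  0.205 -0.   ] 0.6 [202. 196.]
block top [0.654 0.217 0.006] 0.58 [196. 192.]
block top [ 0.738 -0.01   0.001] 0.27 [283. 156.]
sander top [ 0.64  -0.184  0.01 ] 0.67 [354. 186.]
cube_1 top [ 0.741 -0.01   0.004] 0.53 [283. 154.]
glue top [ 0.474 -0.425  0.001] 0.75 [456. 245.]
varnish top [ 0.614 -0.436  0.002] 0.58 [452. 190.]
tape top [0.426 0.392 0.002] 0.65 [129. 288.]
```

View pics/top.png

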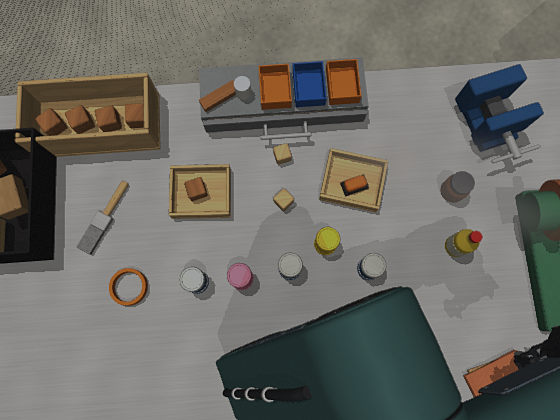

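View pics/side.png

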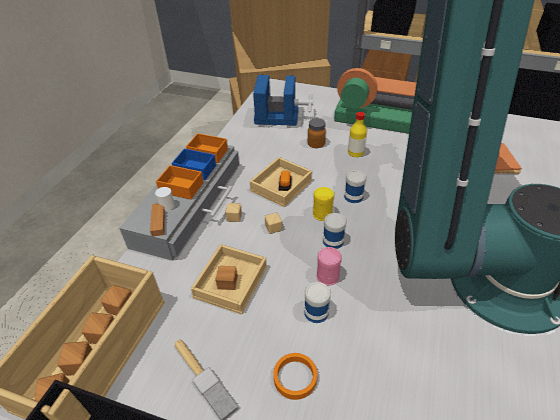

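The top picture shows grey lids at (193,279), (290,266) and (372,266). The pink (240,275) and yellow (328,240) tins are look-alikes. The side view shows blue tins at (355,186), (334,230) and (317,302). The block's tray is at (200,190).

```bash
cat > h.py <<'E'
from cell import bot
import cv2,numpy as np
def ray(c,u,v,z,p=None):
    p=p or bot.camera_params(c);f=210/np.tan(np.radians(p["vertical_fov"]/2))
    M=np.array(p["world_to_cam"]);R,t=M[:3,:3],M[:3,3];o=-R.T@t
    d=R.T@np.array([(u-p["cx"])/f,(v-p["cy"])/f,1]);return o+d*(z-o[2])/d[2]
E
python3 - <<'E'
from h import *
a=bot.get_image("top");g=cv2.cvtColor(a,cv2.COLOR_BGR2GRAY)
C=cv2.HoughCircles(cv2.resize(g[220:310,160:420],None,fx=4,fy=4,interpolation=2),cv2.HOUGH_GRADIENT,1,80,param1=120,param2=25,minRadius=36,maxRadius=64)
for u,v,r in C[0]: u=u/4+160;v=v/4+220;print("hough",u,v,r/4,ray("top",u,v,.08).round(3))
for c in("top","side"):
  bot.get_image(c)
  for d in bot.pinpoint("tin_1_center",c): print(c,np.round(d["xyz"],3),round(d["conf"],2))
bot.get_image("side")
for n in("tray_1","block"):
  for d in bot.pinpoint(n,"side"): print(n,np.round(d["xyz"],3),round(d["conf"],2))
# tray from rim corners
for q in [(169,166),(229,164),(231,216),(171,218)]: print("rim",ray("top",*q,.04).round(3))
cv2.imwrite("pics/crop.png",cv2.resize(a[150:310,150:410],None,fx=3,fy=3,interpolation=2))
E
```

```text
hough 239.375 275.375 11.55 [0.429 0.114 0.08 ]
hough 192.125 278.625 11.4 [0.429 0.223 0.08 ]
hough 290.125 264.625 11.7 [ 0.445 -0.006  0.08 ]
hough 373.625 264.875 11.4 [ 0.43 -0.2   0.08]
hough 328.375 238.375 11.5 [ 0.5  -0.1   0.08]
top [ 0.429 -0.201  0.04 ] 0.77
top [ 0.446 -0.006  0.042] 0.61
side [ 0.431 -0.198  0.04 ] 0.62
tray_1 [0.657 0.211 0.   ] 0.89
tray_1 [ 0.65  -0.183 -0.001] 0.76
block [0.66  0.216 0.007] 0.79
rim [0.719 0.279 0.04 ]
rim [0.713 0.128 0.04 ]
rim [0.579 0.13  0.04 ]
rim [0.585 0.277 0.04 ]
```

View pics/crop.png

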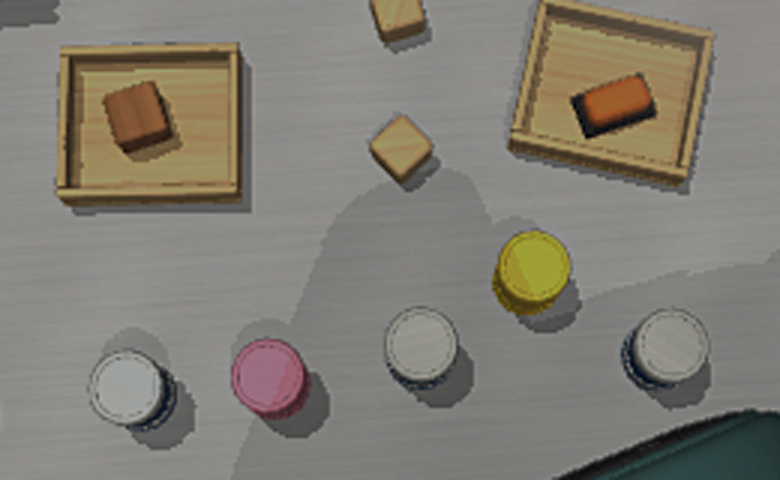

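Candidates are the blue tins A (372,266) at (0.430,-0.200), B (290,265) at (0.445,-0.006) and C (192,279) at (0.429,0.223). The crop shows blue sides under all three grey lids. I'm leaving the pink (240,275) and yellow (328,240) ones alone. The target is the block's tray, centred at (0.65,0.204). First I'll move above A and turn so the fingers close along world x.

Request:
arm_command([
  {"x": 293,"y": -152,"z": 31,"az": -1.102,"grip": 85},
  {"x": 293,"y": -152,"z": 31,"az": -1.102,"grip": 85},
  {"x": 293,"y": -152,"z": 31,"az": -1.102,"grip": 85},
  {"x": 293,"y": -152,"z": 31,"az": -1.102,"grip": 85},
  {"x": 293,"y": -152,"z": 31,"az": -1.102,"grip": 85},
  {"x": 293,"y": -152,"z": 31,"az": -1.102,"grip": 85},
  {"x": 293,"y": -152,"z": 31,"az": -1.102,"grip": 85},
  {"x": 293,"y": -152,"z": 31,"az": -1.102,"grip": 85},
  {"x": 293,"y": -152,"z": 31,"az": -1.102,"grip": 85},
  {"x": 293,"y": -152,"z": 31,"az": -1.102,"grip": 85},
], squeeze=50)

```text
invalid input
```

```bash
python3 - <<'E'
from h import *
s=bot.observe();print({k:np.round(s[k],3).tolist() for k in("time","position","orientation","joint_pos","force")})
p=bot.camera_params("wrist");a=bot.get_image("wrist");cv2.imwrite("pics/w1.png",a)
for n in("tin_1_center",):
  for d in bot.pinpoint(n,"wrist"): print(np.round(d["xyz"],3),round(d["conf"],2))
E
```

```text
{'time': 0.95, 'position': [0.237, -0.468, 0.231], 'orientation': [-3.056, -0.73, -0.0], 'joint_pos': [-1.257, 0.263, -0.048, 1.259, 0.0, 1.416], 'force': [-0.047, 0.625, 0.201]}
```

View pics/w1.png

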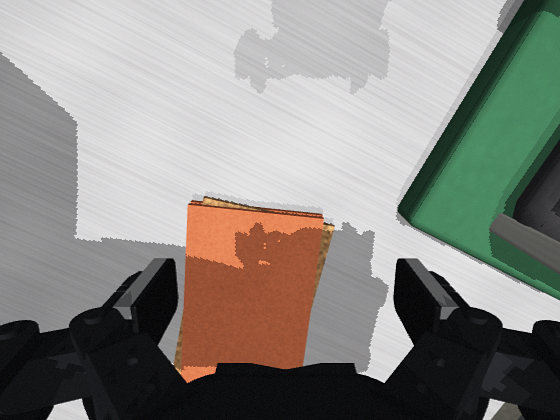

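The arm has not moved: the wrist view shows only the sandpaper at (250,290). The call was refused, so I'll try again with every field filled in.

Request:
arm_command([
  {"x": 293,"y": -152,"z": 31,"ax": 0,"ay": 0,"az": -1.102,"grip": 85},
  {"x": 293,"y": -152,"z": 31,"ax": 0,"ay": 0,"az": -1.102,"grip": 85},
  {"x": 293,"y": -152,"z": 31,"ax": 0,"ay": 0,"az": -1.102,"grip": 85},
  {"x": 293,"y": -152,"z": 31,"ax": 0,"ay": 0,"az": -1.102,"grip": 85},
  {"x": 293,"y": -152,"z": 31,"ax": 0,"ay": 0,"az": -1.102,"grip": 85},
  {"x": 293,"y": -152,"z": 31,"ax": 0,"ay": 0,"az": -1.102,"grip": 85},
  {"x": 293,"y": -152,"z": 31,"ax": 0,"ay": 0,"az": -1.102,"grip": 85},
  {"x": 293,"y": -152,"z": 31,"ax": 0,"ay": 0,"az": -1.102,"grip": 85},
  {"x": 293,"y": -152,"z": 31,"ax": 0,"ay": 0,"az": -1.102,"grip": 85},
  {"x": 293,"y": -152,"z": 31,"ax": 0,"ay": 0,"az": -1.102,"grip": 85},
], squeeze=50)

```text
time: 2.3
position: [0.4296, -0.201, 0.2004]
orientation: [2.224, 2.219, 0.0]
force: [-0.2, -0.5, 0.1]
gripper_width: 0.0846
grasp_force: 0.0
```

```bash
python3 - <<'E'
from h import *
s=bot.observe();print({k:np.round(s[k],3).tolist() for k in("time","joint_pos")})
a=bot.get_image("wrist");cv2.imwrite("pics/w2.png",a)
for d in bot.pinpoint("tin_1_center","wrist"): print(np.round(d["xyz"],3),round(d["conf"],2))
E
```

```text
{'time': 2.3, 'joint_pos': [-0.61, 0.189, -0.234, 1.148, 0.0, 0.963]}
```

View pics/w2.png

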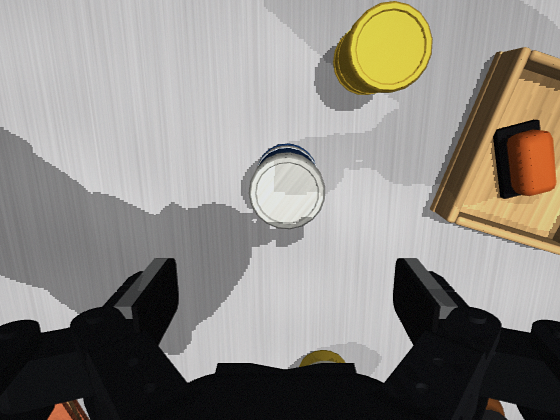

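The wrist view shows tin A's lid at (288,190), centred between the fingers. The yellow look-alike is clear at (385,50). Now descend and grip.

Request:
arm_command([
  {"x": 0,"y": 0,"z": 60,"ax": 0,"ay": 0,"az": 0,"grip": 85},
  {"x": 0,"y": 0,"z": 110,"ax": 0,"ay": 0,"az": 0,"grip": 85},
  {"x": 0,"y": 0,"z": 145,"ax": 0,"ay": 0,"az": 0,"grip": 85},
  {"x": 0,"y": 0,"z": 170,"ax": 0,"ay": 0,"az": 0,"grip": 85},
  {"x": 0,"y": 0,"z": 175,"ax": 0,"ay": 0,"az": 0,"grip": 85},
  {"x": 0,"y": 0,"z": 175,"ax": 0,"ay": 0,"az": 0,"grip": 70},
  {"x": 0,"y": 0,"z": 175,"ax": 0,"ay": 0,"az": 0,"grip": 62},
  {"x": 0,"y": 0,"z": 175,"ax": 0,"ay": 0,"az": 0,"grip": 50},
  {"x": 0,"y": 0,"z": 175,"ax": 0,"ay": 0,"az": 0,"grip": 50},
  {"x": 0,"y": 0,"z": 175,"ax": 0,"ay": 0,"az": 0,"grip": 50},
  {"x": 0,"y": 0,"z": 175,"ax": 0,"ay": 0,"az": 0,"grip": 50},
  {"x": 0,"y": 0,"z": 175,"ax": 0,"ay": 0,"az": 0,"grip": 50},
], squeeze=50)

```text
time: 3.9
position: [0.4306, -0.2008, 0.0265]
orientation: [2.22, 2.22, 0.001]
force: [-1.4, 1.3, 10.1]
gripper_width: 0.0569
grasp_force: 50.9
```

Request:
arm_command([
  {"x": 0,"y": 0,"z": -15,"ax": 0,"ay": 0,"az": 0,"grip": 50},
  {"x": 0,"y": 0,"z": -35,"ax": 0,"ay": 0,"az": 0,"grip": 50},
  {"x": 0,"y": 0,"z": -50,"ax": 0,"ay": 0,"az": 0,"grip": 50},
  {"x": 0,"y": 0,"z": -50,"ax": 0,"ay": 0,"az": 0,"grip": 50},
  {"x": 0,"y": 0,"z": -50,"ax": 0,"ay": 0,"az": 0,"grip": 50},
  {"x": 0,"y": 0,"z": -50,"ax": 0,"ay": 0,"az": 0,"grip": 50},
  {"x": 0,"y": 0,"z": -50,"ax": 0,"ay": 0,"az": 0,"grip": 50},
  {"x": 0,"y": 0,"z": -50,"ax": 0,"ay": 0,"az": 0,"grip": 50},
])

```text
time: 4.9
position: [0.4298, -0.2004, 0.0751]
orientation: [-2.221, -2.221, 0.0]
force: [-0.0, 0.6, -3.5]
gripper_width: 0.0571
grasp_force: 54.1
```

```bash
cat > w.py <<'E'
from h import *
F=[]
for i in range(12):
    s=bot.observe();F.append(s["force"]);bot.get_image("wrist")
print(s["time"],np.mean(F,0).round(2),np.std(F,0).round(2),s["position"],s["gripper_width"],s["grasp_force"],np.round(s["joint_efforts"],2))
E
python3 w.py
```

```text
5.45 [ 0.27 -0.05 -3.64] [0.41 0.55 0.55] [ 0.42993825 -0.20039075  0.0752763 ] 0.057401019709068864 54.12974065169692 [  0.   -60.83  32.84   0.     0.    -0.  ]
```

A weighs about 3.6 N. I'll set it down and go over B.

Request:
arm_command([
  {"x": 0,"y": 0,"z": 25,"ax": 0,"ay": 0,"az": 0,"grip": 50},
  {"x": 0,"y": 0,"z": 42,"ax": 0,"ay": 0,"az": 0,"grip": 50},
  {"x": 0,"y": 0,"z": 48,"ax": 0,"ay": 0,"az": 0,"grip": 50},
  {"x": 0,"y": 0,"z": 49,"ax": 0,"ay": 0,"az": 0,"grip": 50},
  {"x": 0,"y": 0,"z": 49,"ax": 0,"ay": 0,"az": 0,"grip": 60},
  {"x": 0,"y": 0,"z": 49,"ax": 0,"ay": 0,"az": 0,"grip": 70},
  {"x": 0,"y": 0,"z": 49,"ax": 0,"ay": 0,"az": 0,"grip": 85},
  {"x": 0,"y": 0,"z": 49,"ax": 0,"ay": 0,"az": 0,"grip": 85},
  {"x": 0,"y": 0,"z": 49,"ax": 0,"ay": 0,"az": 0,"grip": 85},
  {"x": 0,"y": 0,"z": 20,"ax": 0,"ay": 0,"az": 0,"grip": 85},
  {"x": 0,"y": 0,"z": -40,"ax": 0,"ay": 0,"az": 0,"grip": 85},
  {"x": 0,"y": 0,"z": -100,"ax": 0,"ay": 0,"az": 0,"grip": 85},
  {"x": 20,"y": 2,"z": -125,"ax": 0,"ay": 0,"az": 0,"grip": 85},
  {"x": 80,"y": 8,"z": -125,"ax": 0,"ay": 0,"az": 0,"grip": 85},
  {"x": 140,"y": 12,"z": -125,"ax": 0,"ay": 0,"az": 0,"grip": 85},
  {"x": 194,"y": 15,"z": -125,"ax": 0,"ay": 0,"az": 0,"grip": 85},
  {"x": 194,"y": 15,"z": -125,"ax": 0,"ay": 0,"az": 0,"grip": 85},
  {"x": 194,"y": 15,"z": -125,"ax": 0,"ay": 0,"az": 0,"grip": 85},
])

```text
time: 7.75
position: [0.4449, -0.0066, 0.2003]
orientation: [2.221, 2.222, -0.0]
force: [-0.5, -0.6, -0.8]
gripper_width: 0.085
grasp_force: 0.0
```

```bash
python3 - <<'E'
from h import *
bot.get_image("top")
for d in bot.pinpoint("tin_1_center","top"): print(np.round(d["xyz"],3),round(d["conf"],2))
p=bot.camera_params("wrist");a=bot.get_image("wrist");cv2.imwrite("pics/w3.png",a)
C=cv2.HoughCircles(cv2.cvtColor(a,6),cv2.HOUGH_GRADIENT,1,60,param1=120,param2=25,minRadius=28,maxRadius=50)
for u,v,r in C[0]: print(u,v,r,ray("wrist",u,v,.08,p).round(3))
E
```

```text
[ 0.427 -0.197  0.04 ] 0.63
[ 0.611 -0.436 -0.   ] 0.51
288.5 190.5 33.8 [ 0.448 -0.004  0.08 ]
261.5 16.5 35.0 [0.43  0.114 0.08 ]
354.5 300.5 29.2 [ 0.502 -0.096  0.08 ]
```

View pics/w3.png

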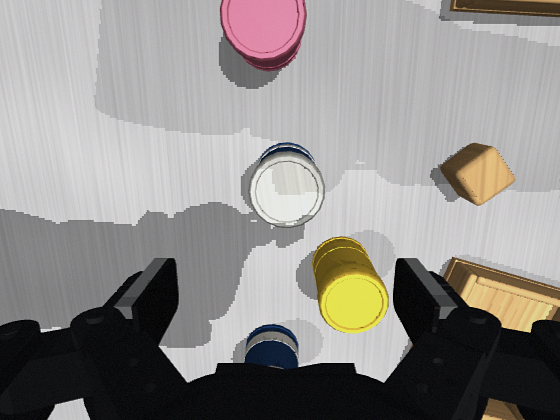

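B's lid is centred at (288,190). Tin A stands upright behind it at (271,345), and the yellow tin at (352,300) clears the fingers. Now grip and lift B.

Request:
arm_command([
  {"x": 0,"y": 0,"z": 60,"ax": 0,"ay": 0,"az": 0,"grip": 85},
  {"x": 0,"y": 0,"z": 110,"ax": 0,"ay": 0,"az": 0,"grip": 85},
  {"x": 0,"y": 0,"z": 145,"ax": 0,"ay": 0,"az": 0,"grip": 85},
  {"x": 0,"y": 0,"z": 170,"ax": 0,"ay": 0,"az": 0,"grip": 85},
  {"x": 0,"y": 0,"z": 175,"ax": 0,"ay": 0,"az": 0,"grip": 85},
  {"x": 0,"y": 0,"z": 175,"ax": 0,"ay": 0,"az": 0,"grip": 70},
  {"x": 0,"y": 0,"z": 175,"ax": 0,"ay": 0,"az": 0,"grip": 62},
  {"x": 0,"y": 0,"z": 175,"ax": 0,"ay": 0,"az": 0,"grip": 50},
  {"x": 0,"y": 0,"z": 175,"ax": 0,"ay": 0,"az": 0,"grip": 50},
  {"x": 0,"y": 0,"z": 175,"ax": 0,"ay": 0,"az": 0,"grip": 50},
  {"x": 0,"y": 0,"z": 175,"ax": 0,"ay": 0,"az": 0,"grip": 50},
  {"x": 0,"y": 0,"z": 175,"ax": 0,"ay": 0,"az": 0,"grip": 50},
  {"x": 0,"y": 0,"z": 160,"ax": 0,"ay": 0,"az": 0,"grip": 50},
  {"x": 0,"y": 0,"z": 140,"ax": 0,"ay": 0,"az": 0,"grip": 50},
  {"x": 0,"y": 0,"z": 125,"ax": 0,"ay": 0,"az": 0,"grip": 50},
  {"x": 0,"y": 0,"z": 125,"ax": 0,"ay": 0,"az": 0,"grip": 50},
  {"x": 0,"y": 0,"z": 125,"ax": 0,"ay": 0,"az": 0,"grip": 50},
  {"x": 0,"y": 0,"z": 125,"ax": 0,"ay": 0,"az": 0,"grip": 50},
  {"x": 0,"y": 0,"z": 125,"ax": 0,"ay": 0,"az": 0,"grip": 50},
  {"x": 0,"y": 0,"z": 125,"ax": 0,"ay": 0,"az": 0,"grip": 50},
])

```text
time: 10.4
position: [0.4448, -0.0063, 0.0751]
orientation: [-2.221, -2.221, 0.0]
force: [-0.6, 0.8, -7.1]
gripper_width: 0.0571
grasp_force: 55.0
```

```bash
python3 w.py
```

```text
10.95 [ 0.07 -0.11 -6.56] [0.65 0.66 0.45] [ 0.44490803 -0.00638419  0.07528285] 0.05686861830620735 54.97571552172303 [-0.000e+00 -5.726e+01  3.313e+01  0.000e+00  1.000e-02  0.000e+00]
```

B weighs about 6.6 N, clearly more than A. I'll put it back and weigh C as well.

Request:
arm_command([
  {"x": 0,"y": 0,"z": 25,"ax": 0,"ay": 0,"az": 0,"grip": 50},
  {"x": 0,"y": 0,"z": 42,"ax": 0,"ay": 0,"az": 0,"grip": 50},
  {"x": 0,"y": 0,"z": 48,"ax": 0,"ay": 0,"az": 0,"grip": 50},
  {"x": 0,"y": 0,"z": 49,"ax": 0,"ay": 0,"az": 0,"grip": 50},
  {"x": 0,"y": 0,"z": 49,"ax": 0,"ay": 0,"az": 0,"grip": 60},
  {"x": 0,"y": 0,"z": 49,"ax": 0,"ay": 0,"az": 0,"grip": 70},
  {"x": 0,"y": 0,"z": 49,"ax": 0,"ay": 0,"az": 0,"grip": 85},
  {"x": 0,"y": 0,"z": 49,"ax": 0,"ay": 0,"az": 0,"grip": 85},
  {"x": 0,"y": 0,"z": 49,"ax": 0,"ay": 0,"az": 0,"grip": 85},
  {"x": 0,"y": 0,"z": 20,"ax": 0,"ay": 0,"az": 0,"grip": 85},
  {"x": 0,"y": 0,"z": -40,"ax": 0,"ay": 0,"az": 0,"grip": 85},
  {"x": 0,"y": 0,"z": -100,"ax": 0,"ay": 0,"az": 0,"grip": 85},
  {"x": 20,"y": -2,"z": -125,"ax": 0,"ay": 0,"az": 0,"grip": 85},
  {"x": 80,"y": -6,"z": -125,"ax": 0,"ay": 0,"az": 0,"grip": 85},
  {"x": 140,"y": -10,"z": -125,"ax": 0,"ay": 0,"az": 0,"grip": 85},
  {"x": 195,"y": -14,"z": -125,"ax": 0,"ay": 0,"az": 0,"grip": 85},
  {"x": 229,"y": -16,"z": -125,"ax": 0,"ay": 0,"az": 0,"grip": 85},
  {"x": 229,"y": -16,"z": -125,"ax": 0,"ay": 0,"az": 0,"grip": 85},
  {"x": 229,"y": -16,"z": -125,"ax": 0,"ay": 0,"az": 0,"grip": 85},
])

```text
time: 13.38
position: [0.4288, 0.2223, 0.2002]
orientation: [2.221, 2.222, -0.001]
force: [0.2, -0.3, -0.5]
gripper_width: 0.0848
grasp_force: 0.0
```

```bash
python3 - <<'E'
from h import *
F=[]
for i in range(4): F.append(bot.observe()["force"]);bot.get_image("top")
print("empty",np.mean(F,0))
for d in bot.pinpoint("tin_1_center","top"): print(np.round(d["xyz"],3),round(d["conf"],2))
p=bot.camera_params("wrist");a=bot.get_image("wrist");cv2.imwrite("pics/w4.png",a)
C=cv2.HoughCircles(cv2.cvtColor(a,6),cv2.HOUGH_GRADIENT,1,60,param1=120,param2=25,minRadius=28,maxRadius=50)
for u,v,r in C[0]: print(u,v,r,ray("wrist",u,v,.08,p).round(3))
E
```

```text
empty [ 0.07120068  0.14797162 -0.17818677]
[ 0.428 -0.198  0.039] 0.93
285.5 186.5 37.7 [0.43  0.228 0.08 ]
286.5 311.5 33.8 [0.43  0.123 0.08 ]
```

View pics/w4.png

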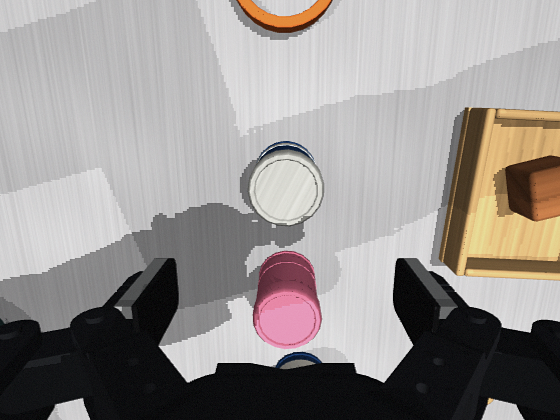

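C's lid is centred at (286,187), with pink at (287,315) behind it and clear. Now grip and lift C.

Request:
arm_command([
  {"x": 0,"y": 0,"z": 60,"ax": 0,"ay": 0,"az": 0,"grip": 85},
  {"x": 1,"y": 0,"z": 110,"ax": 0,"ay": 0,"az": 0,"grip": 85},
  {"x": 1,"y": 0,"z": 145,"ax": 0,"ay": 0,"az": 0,"grip": 85},
  {"x": 1,"y": 0,"z": 170,"ax": 0,"ay": 0,"az": 0,"grip": 85},
  {"x": 1,"y": 0,"z": 175,"ax": 0,"ay": 0,"az": 0,"grip": 85},
  {"x": 1,"y": 0,"z": 175,"ax": 0,"ay": 0,"az": 0,"grip": 70},
  {"x": 1,"y": 0,"z": 175,"ax": 0,"ay": 0,"az": 0,"grip": 62},
  {"x": 1,"y": 0,"z": 175,"ax": 0,"ay": 0,"az": 0,"grip": 50},
  {"x": 1,"y": 0,"z": 175,"ax": 0,"ay": 0,"az": 0,"grip": 50},
  {"x": 1,"y": 0,"z": 175,"ax": 0,"ay": 0,"az": 0,"grip": 50},
  {"x": 1,"y": 0,"z": 175,"ax": 0,"ay": 0,"az": 0,"grip": 50},
  {"x": 1,"y": 0,"z": 175,"ax": 0,"ay": 0,"az": 0,"grip": 50},
  {"x": 1,"y": 0,"z": 160,"ax": 0,"ay": 0,"az": 0,"grip": 50},
  {"x": 1,"y": 0,"z": 140,"ax": 0,"ay": 0,"az": 0,"grip": 50},
  {"x": 1,"y": 0,"z": 125,"ax": 0,"ay": 0,"az": 0,"grip": 50},
  {"x": 1,"y": 0,"z": 125,"ax": 0,"ay": 0,"az": 0,"grip": 50},
  {"x": 1,"y": 0,"z": 125,"ax": 0,"ay": 0,"az": 0,"grip": 50},
  {"x": 1,"y": 0,"z": 125,"ax": 0,"ay": 0,"az": 0,"grip": 50},
  {"x": 1,"y": 0,"z": 125,"ax": 0,"ay": 0,"az": 0,"grip": 50},
  {"x": 1,"y": 0,"z": 125,"ax": 0,"ay": 0,"az": 0,"grip": 50},
])

```text
time: 16.18
position: [0.4288, 0.2236, 0.0751]
orientation: [-2.221, -2.221, 0.001]
force: [-0.4, -0.3, -2.8]
gripper_width: 0.0571
grasp_force: 52.8
```

```bash
python3 w.py
```

```text
16.725 [ 0.38  0.02 -2.2 ] [0.56 0.49 0.47] [0.42894246 0.22363096 0.07528656] 0.056958880936792085 52.773319222033024 [  0.   -61.68  32.6   -0.     0.    -0.  ]
```

C weighs 2.2 N, so B is the heaviest. I'll set C down and go back over B.

Request:
arm_command([
  {"x": 0,"y": 0,"z": 25,"ax": 0,"ay": 0,"az": 0,"grip": 50},
  {"x": 0,"y": 0,"z": 42,"ax": 0,"ay": 0,"az": 0,"grip": 50},
  {"x": 0,"y": 0,"z": 48,"ax": 0,"ay": 0,"az": 0,"grip": 50},
  {"x": 0,"y": 0,"z": 49,"ax": 0,"ay": 0,"az": 0,"grip": 50},
  {"x": 0,"y": 0,"z": 49,"ax": 0,"ay": 0,"az": 0,"grip": 60},
  {"x": 0,"y": 0,"z": 49,"ax": 0,"ay": 0,"az": 0,"grip": 70},
  {"x": 0,"y": 0,"z": 49,"ax": 0,"ay": 0,"az": 0,"grip": 85},
  {"x": 0,"y": 0,"z": 49,"ax": 0,"ay": 0,"az": 0,"grip": 85},
  {"x": 0,"y": 0,"z": 49,"ax": 0,"ay": 0,"az": 0,"grip": 85},
  {"x": 0,"y": 0,"z": 20,"ax": 0,"ay": 0,"az": 0,"grip": 85},
  {"x": 0,"y": 0,"z": -40,"ax": 0,"ay": 0,"az": 0,"grip": 85},
  {"x": 0,"y": 0,"z": -100,"ax": 0,"ay": 0,"az": 0,"grip": 85},
  {"x": -20,"y": 2,"z": -125,"ax": 0,"ay": 0,"az": 0,"grip": 85},
  {"x": -80,"y": 6,"z": -125,"ax": 0,"ay": 0,"az": 0,"grip": 85},
  {"x": -140,"y": 10,"z": -125,"ax": 0,"ay": 0,"az": 0,"grip": 85},
  {"x": -195,"y": 14,"z": -125,"ax": 0,"ay": 0,"az": 0,"grip": 85},
  {"x": -230,"y": 16,"z": -125,"ax": 0,"ay": 0,"az": 0,"grip": 85},
  {"x": -230,"y": 16,"z": -125,"ax": 0,"ay": 0,"az": 0,"grip": 85},
  {"x": -230,"y": 16,"z": -125,"ax": 0,"ay": 0,"az": 0,"grip": 85},
])

```text
time: 19.15
position: [0.4448, -0.006, 0.2002]
orientation: [-2.222, -2.221, -0.0]
force: [-0.3, -0.2, 0.7]
gripper_width: 0.085
grasp_force: 0.0
```

```bash
python3 - <<'E'
from h import *
p=bot.camera_params("wrist");a=bot.get_image("wrist")
C=cv2.HoughCircles(cv2.cvtColor(a,6),cv2.HOUGH_GRADIENT,1,60,param1=120,param2=25,minRadius=28,maxRadius=50)
for u,v,r in C[0]: print(u,v,r,ray("wrist",u,v,.08,p).round(3))
E
```

```text
285.5 195.5 33.8 [ 0.445 -0.006  0.08 ]
261.5 17.5 42.7 [0.43  0.115 0.08 ]
354.5 302.5 28.6 [ 0.501 -0.096  0.08 ]
269.5 370.5 29.0 [ 0.432 -0.162  0.08 ]
```

Request:
arm_command([
  {"x": 0,"y": 0,"z": 60,"ax": 0,"ay": 0,"az": 0,"grip": 85},
  {"x": 0,"y": 0,"z": 110,"ax": 0,"ay": 0,"az": 0,"grip": 85},
  {"x": 0,"y": 0,"z": 145,"ax": 0,"ay": 0,"az": 0,"grip": 85},
  {"x": 0,"y": 0,"z": 170,"ax": 0,"ay": 0,"az": 0,"grip": 85},
  {"x": 0,"y": 0,"z": 175,"ax": 0,"ay": 0,"az": 0,"grip": 85},
  {"x": 0,"y": 0,"z": 175,"ax": 0,"ay": 0,"az": 0,"grip": 70},
  {"x": 0,"y": 0,"z": 175,"ax": 0,"ay": 0,"az": 0,"grip": 62},
  {"x": 0,"y": 0,"z": 175,"ax": 0,"ay": 0,"az": 0,"grip": 50},
  {"x": 0,"y": 0,"z": 175,"ax": 0,"ay": 0,"az": 0,"grip": 50},
  {"x": 0,"y": 0,"z": 175,"ax": 0,"ay": 0,"az": 0,"grip": 50},
  {"x": 0,"y": 0,"z": 175,"ax": 0,"ay": 0,"az": 0,"grip": 50},
  {"x": 0,"y": 0,"z": 175,"ax": 0,"ay": 0,"az": 0,"grip": 50},
  {"x": 0,"y": 0,"z": 160,"ax": 0,"ay": 0,"az": 0,"grip": 50},
  {"x": 0,"y": 0,"z": 135,"ax": 0,"ay": 0,"az": 0,"grip": 50},
  {"x": 0,"y": 0,"z": 105,"ax": 0,"ay": 0,"az": 0,"grip": 50},
  {"x": 0,"y": 0,"z": 75,"ax": 0,"ay": 0,"az": 0,"grip": 50},
  {"x": 0,"y": 0,"z": 45,"ax": 0,"ay": 0,"az": 0,"grip": 50},
  {"x": 0,"y": 0,"z": 25,"ax": 0,"ay": 0,"az": 0,"grip": 50},
  {"x": 0,"y": 0,"z": 22,"ax": 0,"ay": 0,"az": 0,"grip": 50},
  {"x": 0,"y": 0,"z": 22,"ax": 0,"ay": 0,"az": 0,"grip": 50},
], squeeze=60)

```text
time: 21.7
position: [0.4446, -0.0063, 0.1778]
orientation: [-2.221, -2.221, 0.0]
force: [-0.1, -0.2, -6.4]
gripper_width: 0.0568
grasp_force: 65.0
```

Request:
arm_command([
  {"x": 8,"y": 8,"z": 0,"ax": 0,"ay": 0,"az": 0,"grip": 50},
  {"x": 25,"y": 24,"z": 0,"ax": 0,"ay": 0,"az": 0,"grip": 50},
  {"x": 48,"y": 46,"z": 0,"ax": 0,"ay": 0,"az": 0,"grip": 50},
  {"x": 75,"y": 73,"z": 0,"ax": 0,"ay": 0,"az": 0,"grip": 50},
  {"x": 103,"y": 100,"z": 0,"ax": 0,"ay": 0,"az": 0,"grip": 50},
  {"x": 131,"y": 127,"z": 0,"ax": 0,"ay": 0,"az": 0,"grip": 50},
  {"x": 158,"y": 153,"z": 0,"ax": 0,"ay": 0,"az": 0,"grip": 50},
  {"x": 182,"y": 177,"z": 0,"ax": 0,"ay": 0,"az": 0,"grip": 50},
  {"x": 200,"y": 194,"z": 0,"ax": 0,"ay": 0,"az": 0,"grip": 50},
  {"x": 209,"y": 203,"z": 0,"ax": 0,"ay": 0,"az": 0,"grip": 50},
  {"x": 211,"y": 205,"z": 0,"ax": 0,"ay": 0,"az": 0,"grip": 50},
  {"x": 211,"y": 205,"z": 0,"ax": 0,"ay": 0,"az": 0,"grip": 50},
  {"x": 211,"y": 205,"z": 0,"ax": 0,"ay": 0,"az": 0,"grip": 50},
  {"x": 211,"y": 205,"z": 0,"ax": 0,"ay": 0,"az": 0,"grip": 50},
  {"x": 211,"y": 205,"z": 0,"ax": 0,"ay": 0,"az": 0,"grip": 50},
  {"x": 211,"y": 205,"z": 0,"ax": 0,"ay": 0,"az": 0,"grip": 50},
])

```text
time: 23.7
position: [0.6499, 0.2045, 0.1784]
orientation: [2.221, 2.221, 0.0]
force: [-0.5, -0.1, -6.1]
gripper_width: 0.057
grasp_force: 65.0
```

```bash
python3 - <<'E'
from h import *
s=bot.observe();print({k:np.round(s[k],3).tolist() for k in("time","position","orientation","force","grasp_force","gripper_width","qvel")})
cv2.imwrite("pics/end.png",bot.get_image("side"))
for d in bot.pinpoint("tin_1_center","side"): print(np.round(d["xyz"],3),round(d["conf"],2))
E
```

```text
{'time': 23.7, 'position': [0.65, 0.205, 0.178], 'orientation': [2.221, 2.221, 0.0], 'force': [-0.55, -0.05, -6.115], 'grasp_force': 65.036, 'gripper_width': 0.057, 'qvel': [0.002, 0.0, -0.0, -0.001, 0.001, 0.001]}
[ 0.431 -0.195  0.042] 0.77
```

View pics/end.png

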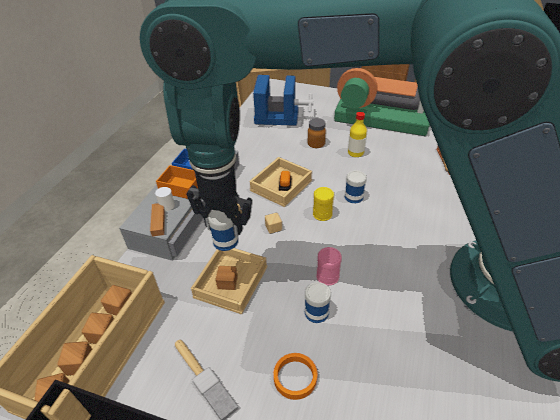

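The tin is held upright at (224,232) over the block's tray. The lighter tins stand upright at (355,187) and (317,302), and everything else is where it was.

```bash
python3 -c "
from cell import bot
print(bot.sign_off())"
```

```text
the job is handed in; nothing more can be done
None
```

The middle of the three blue tins is the heaviest (about 6.6 N against 3.6 N and 2.2 N); it is held upright and still about 15 cm above the bench over the block's tray, the two lighter tins are back upright where they stood, and the job is handed in at about 24 s (no verdict was shown).

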